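# Return the amber jars to their colour-coded dishes

### The job

Put the four amber glass jars away: stand each one upright, flat inside the dish of the same colour as its cap, one after another in the order of the kit list: red first, then yellow, then green, then blue. Keep the jars upright and set them down rather than dropping them. Leave the two white jars where they are, whatever their caps.

Things in the scene. Friction and masses are not known exactly. Their poses are not given: they have to be found in the camera images.
- jar_red: loose amber-brown glass jar with a red cap, 44 mm across, 70 mm tall, 100 to 200 g: straight glass wall from 3 to 46 mm up, then a sloping shoulder, cap 32 mm across from 53 to 70 mm; origin at the centre of its underside, z up along the jar
- jar_yellow: loose amber-brown glass jar with a yellow cap, 44 mm across, 70 mm tall, 100 to 200 g: straight glass wall from 3 to 46 mm up, then a sloping shoulder, cap 32 mm across from 53 to 70 mm; origin at the centre of its underside, z up along the jar
- jar_green: loose amber-brown glass jar with a green cap, 44 mm across, 70 mm tall, 100 to 200 g: straight glass wall from 3 to 46 mm up, then a sloping shoulder, cap 32 mm across from 53 to 70 mm; origin at the centre of its underside, z up along the jar
- jar_blue: loose amber-brown glass jar with a blue cap, 44 mm across, 70 mm tall, 100 to 200 g: straight glass wall from 3 to 46 mm up, then a sloping shoulder, cap 32 mm across from 53 to 70 mm; origin at the centre of its underside, z up along the jar
- dish_red: red round shallow plastic dish fixed to the shelf, 70 mm across, 8 mm high in all, its flat floor 4 mm above the shelf, the rim's inside about 60 mm across at the floor; origin at the centre of its underside, on the shelf (z = 0), z up
- dish_yellow: yellow round shallow plastic dish fixed to the shelf, 70 mm across, 8 mm high in all, its flat floor 4 mm above the shelf, the rim's inside about 60 mm across at the floor; origin at the centre of its underside, on the shelf (z = 0), z up
- dish_green: green round shallow plastic dish fixed to the shelf, 70 mm across, 8 mm high in all, its flat floor 4 mm above the shelf, the rim's inside about 60 mm across at the floor; origin at the centre of its underside, on the shelf (z = 0), z up
- dish_blue: blue round shallow plastic dish fixed to the shelf, 70 mm across, 8 mm high in all, its flat floor 4 mm above the shelf, the rim's inside about 60 mm across at the floor; origin at the centre of its underside, on the shelf (z = 0), z up
- white_red: loose white opaque jar with a red cap, a bystander of the same shape and size as the amber jars (44 mm across, 70 mm tall); origin at the centre of its underside, z up
- white_blue: loose white opaque jar with a blue cap, a bystander of the same shape and size as the amber jars (44 mm across, 70 mm tall); origin at the centre of its underside, z up
Mind the look-alikes: they are no part of the job. There is more than one size of the dish_yellow; the one meant has the size given above.

How it is judged (in metres and radians):
On the way, in this order (a step that is already met when the one before it is completed fails the run):
1. the amber jar with the red cap stands in the red dish, let go (horizontal distance between jar_red and dish_red below 0.013 m and z of jar_red in the frame of dish_red below 0.007 m and angle between jar_red's own z axis and vertical below 0.1 rad and contact force between the fingers and jar_red below 0.1 N and linear speed of jar_red below 0.03 m/s), for 0.2 s.
2. the amber jar with the yellow cap stands in the yellow dish, let go (horizontal distance between jar_yellow and dish_yellow below 0.013 m and z of jar_yellow in the frame of dish_yellow below 0.007 m and angle between jar_yellow's own z axis and vertical below 0.1 rad and contact force between the fingers and jar_yellow below 0.1 N and linear speed of jar_yellow below 0.03 m/s), for 0.2 s.
3. the amber jar with the green cap stands in the green dish, let go (horizontal distance between jar_green and dish_green below 0.013 m and z of jar_green in the frame of dish_green below 0.007 m and angle between jar_green's own z axis and vertical below 0.1 rad and contact force between the fingers and jar_green below 0.1 N and linear speed of jar_green below 0.03 m/s), for 0.2 s.
4. the amber jar with the blue cap stands in the blue dish, let go (horizontal distance between jar_blue and dish_blue below 0.013 m and z of jar_blue in the frame of dish_blue below 0.007 m and angle between jar_blue's own z axis and vertical below 0.1 rad and contact force between the fingers and jar_blue below 0.1 N and linear speed of jar_blue below 0.03 m/s), for 0.2 s.
At the end, for the whole second after the job is handed in: Each amber jar stands upright (within 0.1 rad), released and at rest (under 0.03 m/s), its foot on the floor of the dish of its cap's colour (its underside less than 7 mm above the shelf) and within 13 mm of the dish's centre; both white jars are within 20 mm of where they started (all of step 1 and all of step 2 and all of step 3 and all of step 4 and distance of each of white_red, white_blue from where it was at the start of the episode below 0.02 m); the robot touches nothing.
It fails at once if the white jar with the red cap is moved more than 20 mm or tipped (distance of white_red from where it was at the start of the episode above 0.02 m or angle between white_red's own z axis and vertical above 0.4 rad).
It fails at once if the white jar with the blue cap is moved more than 20 mm or tipped (distance of white_blue from where it was at the start of the episode above 0.02 m or angle between white_blue's own z axis and vertical above 0.4 rad).
It fails at once if an amber jar is tipped over (more than 40 degrees) (angle between any of jar_red, jar_yellow, jar_green, jar_blue's own z axis and vertical above 0.7 rad).
It fails at once if an amber jar is dropped (faster than 0.6 m/s while out of the fingers) ((linear speed of jar_red above 0.6 m/s and contact force between the fingers and jar_red below 0.01 N) or (linear speed of jar_yellow above 0.6 m/s and contact force between the fingers and jar_yellow below 0.01 N) or (linear speed of jar_green above 0.6 m/s and contact force between the fingers and jar_green below 0.01 N) or (linear speed of jar_blue above 0.6 m/s and contact force between the fingers and jar_blue below 0.01 N)).
It also fails if it takes over 99 s, if anything falls off the work surface, if the arm or the gripper's body presses on something with over 40 N, if the wrist force passes 120 N, or if a joint passes its speed limit or range.

### The arm

A 7-joint arm with a two-finger parallel gripper is mounted at the origin on the work surface. World frame = base frame: x ahead of the robot, y to its left, z up, the work surface at z = 0. Lengths are in mm, angles in rad, forces in N, time in s.
With the tool pointing down it reaches from about 425 to 875 mm from the base axis. Payload 4.7 kg.
Tool frame: the origin (TCP) lies at the very end of the fingers, on their centre line; the grasp point (between the pads) lies 19 mm behind it; x points along the fingers, z is the direction in which the jaws open and shut, and the axes are right-handed (so a half turn about x gives the same grasp; the last joint's range is limited). The gripper opens to 87 mm and grips with 3 to 60 N. Pads are 19 mm wide; open, the fingers measure 117 mm over their backs; the gripper's body (75 mm by 190 mm) begins 51 mm behind the grasp point.
Start: joints at [1.223, 0.321, -0.07, 1.45, 0.023, 1.371, -0.057], TCP at [230.054, -607.948, 222.587] pointing down, gripper open.
Joint ranges: [-2.86, 2.86], [-0.3, 2.09], [-1.38, 1.24], [0.06, 2.45], [-1.56, 4.7], [0.09, 2.05], [-2.69, 2.69]. Speed limits (rad/s): [2.57, 2.57, 3.14, 3.14, 3.14, 3.14, 3.14].

### API

Orientations are given as [roll, pitch, yaw] about the fixed x, y, z axes, in that order (R = Rz(yaw) Ry(pitch) Rx(roll)).
In Python, from rig import robot, imaging gives the robot as it stands.
- The arm moves only by the tool carry_out, never from a script. Its arguments are lists of equal length, an entry for each row: "grip": the opening in per cent of the stroke, from 0 (shut) to 100 (fully open); "offset": the shift along the tool's x, y, z in m, a list of three; "delta_rot": the turn, a rotation vector about the tool's x, y, z in rad, a list of three. In form: {"grip": [grip, ...], "offset": [[dx, dy, dz], ...], "delta_rot": [[wx, wy, wz], ...]}. A call has 1 to 10 rows; each row is the pose to reach, as a shift and turn from the pose commanded when the call began, along the tool's axes at that moment; what a row does not reach only later rows make up. A row lasts 1/8 s, in which the tool goes at most 62.5 mm and 10.7 degrees, less where a joint would pass 70% of its speed; a pose out of reach is approached as far as the arm can. A call with a gripper value outside its range is refused whole. The fingers move at their own pace and stop on an object; "squeeze" is the grip in N (left out, the last holds). Time passes only in rows, so rows that repeat a pose let the fingers close. It gives the time, the measured TCP pose, the force and the opening at its end, in the units of the state.
- robot.get_obs(): the state, without advancing time (a new reading comes with each control period).
- imaging.grab_frame(name): name is "scene" or "top" or "wrist"; returns a dict with "image" (400x640x3 uint8, blue, green, red), "mtx" (3x3 intrinsics, pixels), "R" (3x3) and "t" (3): a world point X has camera coordinates R X + t; the wrist camera has in their place "hand_eye" (4x4, takes a point from camera to tool coordinates, whose origin is the TCP and whose axes are the tool frame's). Camera axes: x right, y down, z forward; pixel columns grow to the right and rows downward; lengths in mm; the calibration is good to about 2 mm. A picture is of the moment at which its call begins: read the wrist's pose just before it. There is no depth.
- robot.job_done(): hands the job in, once; it reports no verdict.
The state is a dict: "clock": time; "q": joint angles; "qd": joint speeds; "effort": joint torques, N m; "ee_pos": TCP position; "tcp_rot": TCP orientation; "wrist_force": force on the tool from outside, world axes, zero at the start; "torque": the same for the moment, N m; "opening": opening from 0.0 (shut) to 1.0 (fully open).
Only numpy, scipy, OpenCV 4.12 (cv2) and the standard library are available. Lean on these libraries where they do the work, as an engineer would, in place of code of your own. Each camera call takes 0.05 s, during which the arm holds its last target. There are 200 camera calls.

## Working session

There is one attempt and no reset: what is moved stays moved. The work goes in short steps, Python scripts to look and compute and a tool call to move; the robot and the scene stay as the last step left them, time stands still between calls to the robot, and variables do not carry over. Pictures are saved under pics/ and viewed, about 12 in all and at most 16, crops included, and the job is handed in when it is done.

Besides the shell and the picture viewer there is one more tool, called after "Request:" in YAML: its name, and indented under it one key for each argument. carry_out: Moves the arm, as the interface text tells. Its arguments: {"type":"object","properties":{"grip":{"type":"array"},"offset":{"type":"array"},"delta_rot":{"type":"array"},"squeeze":{"type":"number"}},"required":["grip","offset","delta_rot"]}

```bash
ls; mkdir -p pics
python3 - <<'E'
from rig import robot, imaging
import cv2
print(robot.get_obs())
for n in("top","scene"):
    f=imaging.grab_frame(n); cv2.imwrite(f"pics/{n}0.png",f["image"]); print(n,f["mtx"],f["R"],f["t"])
E
```

```text
pics
{'clock': 0.0, 'q': array([ 1.22309012,  0.32183749, -0.07008078,  1.45169325,  0.02259903,
        1.37075715, -0.05690768]), 'qd': array([-0.00186119,  0.00084135,  0.00075086, -0.00090137,  0.00162042,
        0.00102782, -0.00030842]), 'effort': array([-1.15501807e-04, -4.91291106e+01, -4.04077694e-01, -3.12526202e+01,
       -6.37966348e-02,  4.38262720e-02,  2.00776785e-04]), 'ee_pos': array([ 229.83393673, -607.4230398 ,  221.44288871]), 'tcp_rot': array([-3.09057847,  1.56888804,  1.98363608]), 'wrist_force': array([-0.53119616,  0.36760831,  0.22648427]), 'torque': array([ 0.00709568, -0.04188712, -0.00811845]), 'opening': 0.9964833056268597}
top [[367.54703076   0.         318.09417625]
 [  0.         367.54703076 199.73264708]
 [  0.           0.           1.        ]] [[-0.0145662  -0.99987223  0.00658441]
 [-0.98662061  0.01330311 -0.1624894 ]
 [ 0.16238105 -0.00886317 -0.98668832]] [-12.42648416 487.96963046 857.59220104]
scene [[383.61538169   0.         318.82532068]
 [  0.         383.61538169 203.51421351]
 [  0.           0.           1.        ]] [[-0.31154547  0.95022722  0.00276403]
 [ 0.55563187  0.18452994 -0.81069225]
 [-0.7708519  -0.25103172 -0.58546599]] [ 172.69960663 -254.56003297 1330.98811963]
```

View pics/top0.png

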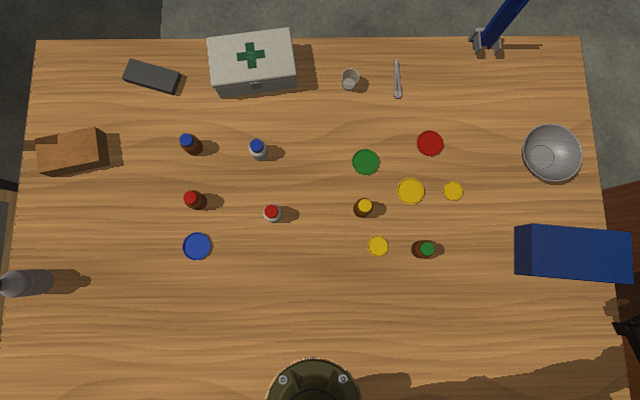

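View pics/scene0.png

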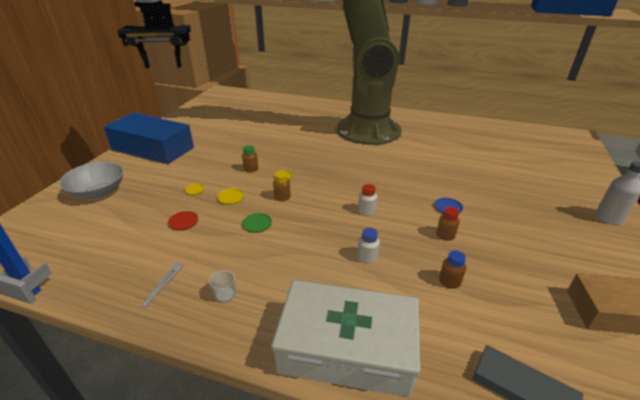

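Top view:
- **Amber jars:** red (194,200), blue (189,143), yellow (364,206), green (426,249).
- **White look-alikes:** red cap (271,213), blue cap (257,148).
- **Dishes:** red (430,143), green (366,162), blue (197,246). There are three yellow discs, at (410,191), (453,191) and (378,246), and size decides which is meant.
- **Other coloured things:** the blue box, the blue tool and the green cross.

Next I measure these, and make a close crop to check the choice.

```bash
cat > vis.py <<'E'
import cv2, numpy as np
from rig import robot, imaging
from scipy.spatial.transform import Rotation as Ro
HUE={'red':(0,6),'yellow':(22,35),'green':(50,75),'blue':(108,130)}
def blobs(img,c,amin=25):
    h=cv2.cvtColor(img,cv2.COLOR_BGR2HSV); lo,hi=HUE[c]
    m=cv2.inRange(h,(lo,150,60),(hi,255,255))
    if c=='red': m|=cv2.inRange(h,(175,150,60),(180,255,255))
    m=cv2.morphologyEx(m,cv2.MORPH_OPEN,np.ones((2,2)))
    n,l,s,ce=cv2.connectedComponentsWithStats(m)
    return [(ce[i],s[i][2:4],s[i][4],(l==i).astype(np.uint8)) for i in range(1,n) if s[i][4]>=amin]
def cam(f,ob=None):  # camera centre, rotation cam->world
    if "hand_eye" in f:
        H=f["hand_eye"]; R=Ro.from_euler('xyz',ob["tcp_rot"]).as_matrix()
        return R@H[:3,3]+ob["ee_pos"], R@H[:3,:3]
    return -f["R"].T@f["t"], f["R"].T
def ray(f,px,z,ob=None):
    C,R=cam(f,ob); d=R@np.linalg.inv(f["mtx"])@np.array([px[0],px[1],1.])
    return C+d*(z-C[2])/d[2]
E
python3 - <<'E'
from vis import *
f=imaging.grab_frame("top"); 
for c in HUE:
    for ce,wh,a,m in blobs(f["image"],c):
        if not(120<ce[1]<270 and 150<ce[0]<480): continue
        C,_=cam(f); p8=ray(f,ce,8);p70=ray(f,ce,70)
        dpx=np.sqrt(4*a/np.pi); k=np.linalg.norm(p8-C)/367.5; k2=np.linalg.norm(p70-C)/367.5
        print(c,ce.round(1),wh,a,"z8",p8.round(),"d",round(dpx*k,1),"z70",p70.round(),"d",round(dpx*k2,1))
im=f["image"][110:280,160:480]; cv2.imwrite("pics/crop0.png",cv2.resize(im,None,fx=2.5,fy=2.5,interpolation=cv2.INTER_CUBIC))
E
```

```text
red [430.5 143.9] [26 25] 522 z8 [ 636. -314.    8.] d 70.9 z70 [ 616. -294.   70.] d 66.1
red [190.9 198.3] [13 14] 144 z8 [501. 302.   8.] d 36.2 z70 [490. 281.  70.] d 33.8
red [271.9 212. ] [13 13] 141 z8 [463.  97.   8.] d 34.0 z70 [455.  90.  70.] d 31.7
yellow [411.  191.4] [27 26] 563 z8 [ 511. -256.    8.] d 70.3 z70 [ 500. -240.   70.] d 65.5
yellow [453.7 191.5] [20 20] 307 z8 [ 509. -365.    8.] d 53.7 z70 [ 498. -341.   70.] d 50.0
yellow [365.4 206.1] [14 13] 142 z8 [ 475. -139.    8.] d 34.2 z70 [ 466. -130.   70.] d 31.9
yellow [378.4 246.7] [20 20] 324 z8 [ 373. -167.    8.] d 51.5 z70 [ 371. -157.   70.] d 48.0
green [365.  162.5] [25 24] 332 z8 [ 588. -142.    8.] d 53.7 z70 [ 572. -133.   70.] d 50.0
green [429.1 248.8] [11 13] 72 z8 [ 366. -293.    8.] d 25.0 z70 [ 364. -274.   70.] d 23.3
blue [186.4 139.9] [12 11] 108 z8 [655. 320.   8.] d 32.7 z70 [634. 297.  70.] d 30.5
blue [256.9 145.9] [13 13] 115 z8 [636. 137.   8.] d 32.1 z70 [617. 127.  70.] d 29.9
blue [197.8 246.9] [25 27] 532 z8 [379. 280.   8.] d 68.2 z70 [376. 260.  70.] d 63.6
```

View pics/crop0.png

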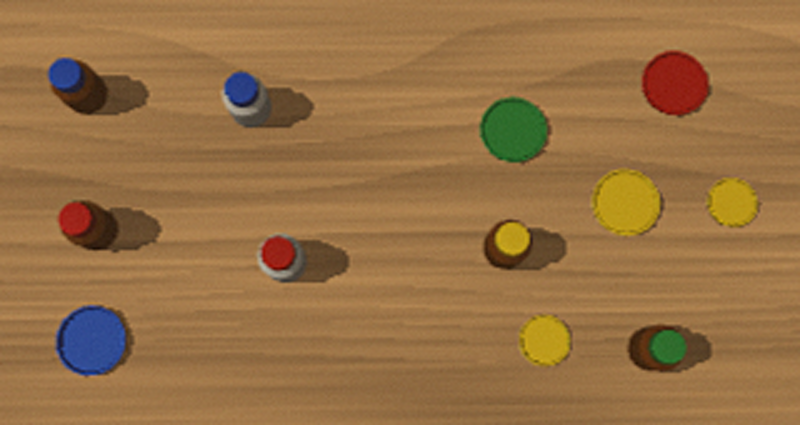

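The crop confirms the choice. The yellow dish at (410,191) measures 70 mm and the other two measure about 52 mm. The white-bodied jars are clear of the amber ones. Next: a helper that works out each move.

```bash
cat >> vis.py <<'E'
def need(*targets, jaw=None):
    """offset (m) and turn (rad) from the current pose to world TCP targets (mm), tool down, jaw axis at world angle jaw (deg)"""
    o=robot.get_obs(); R=Ro.from_euler('xyz',o["tcp_rot"]).as_matrix()
    ang=np.deg2rad(jaw) if jaw is not None else np.arctan2(R[1,2],R[0,2])
    x=np.array([0,0,-1.]); z=np.array([np.cos(ang),np.sin(ang),0]); T=np.c_[x,np.cross(z,x),z]
    print("t",round(o["clock"],2),"tcp",o["ee_pos"].round(1),"jaw",round(float(np.rad2deg(np.arctan2(R[1,2],R[0,2]))),1),"open",round(float(o["opening"]),3))
    for t in targets: print(t,"off",(R.T@(np.array(t)-o["ee_pos"])/1000).round(4),"rot",Ro.from_matrix(R.T@T).as_rotvec().round(3))
E
python3 - <<'E'
from vis import *
need((520,-250,200),(520,100,200),(470,270,200))
f=imaging.grab_frame("wrist"); print(f["hand_eye"].round(3),f["mtx"].round(0))
E
```

```text
t 0.15 tcp [ 229.9 -607.6  221.7] jaw -69.3 open 1.003
(520, -250, 200) off [ 0.022   0.3979 -0.2317] rot [ 0.    -0.001  0.   ]
(520, 100, 200) off [ 0.0225  0.5218 -0.559 ] rot [ 0.    -0.001  0.   ]
(470, 270, 200) off [ 0.0227  0.5352 -0.7357] rot [ 0.    -0.001  0.   ]
[[  -0.      -0.301    0.954 -162.604]
 [   0.      -0.954   -0.301   82.599]
 [   1.       0.       0.      -0.69 ]
 [   0.       0.       0.       1.   ]] [[343.   0. 325.]
 [  0. 343. 198.]
 [  0.   0.   1.]]
```

Request:
carry_out:
  grip: [100, 100, 100, 100, 100, 100, 100, 100, 100, 100]
  offset:
    - [0.022, 0.398, -0.232]
    - [0.022, 0.398, -0.232]
    - [0.022, 0.398, -0.232]
    - [0.022, 0.398, -0.232]
    - [0.022, 0.398, -0.232]
    - [0.022, 0.398, -0.232]
    - [0.022, 0.398, -0.232]
    - [0.022, 0.398, -0.232]
    - [0.022, 0.522, -0.559]
    - [0.022, 0.522, -0.559]
  delta_rot:
    - [-1.21, 0, 0]
    - [-1.21, 0, 0]
    - [-1.21, 0, 0]
    - [-1.21, 0, 0]
    - [-1.21, 0, 0]
    - [-1.21, 0, 0]
    - [-1.21, 0, 0]
    - [-1.21, 0, 0]
    - [-1.21, 0, 0]
    - [-1.21, 0, 0]

```text
clock: 1.45
ee_pos: [520.2, -123.5, 200.2]
tcp_rot: [1.825, 1.57, 1.825]
wrist_force: [0.7, 0.2, 0.6]
opening: 1.002
```

```bash
python3 -c "
from vis import *
need((520,100,200),(490,270,180),jaw=0)"
```

```text
t 1.45 tcp [ 520.2 -123.5  200.2] jaw 0.0 open 1.002
(520, 100, 200) off [ 3.000e-04  2.235e-01 -2.000e-04] rot [ 0. -0. -0.]
(490, 270, 180) off [ 0.0204  0.3934 -0.0301] rot [ 0. -0. -0.]
```

Request:
carry_out:
  grip: [100, 100, 100, 100, 100, 100, 100, 100, 100, 100]
  offset:
    - [0.02, 0.393, -0.03]
    - [0.02, 0.393, -0.03]
    - [0.02, 0.393, -0.03]
    - [0.02, 0.393, -0.03]
    - [0.02, 0.393, -0.03]
    - [0.02, 0.393, -0.03]
    - [0.02, 0.393, -0.03]
    - [0.02, 0.393, -0.03]
    - [0.02, 0.393, -0.03]
    - [0.02, 0.393, -0.03]
  delta_rot:
    - [0, 0, 0]
    - [0, 0, 0]
    - [0, 0, 0]
    - [0, 0, 0]
    - [0, 0, 0]
    - [0, 0, 0]
    - [0, 0, 0]
    - [0, 0, 0]
    - [0, 0, 0]
    - [0, 0, 0]

```text
clock: 2.7
ee_pos: [490.6, 265.9, 180.5]
tcp_rot: [-1.324, 1.57, -1.326]
wrist_force: [-0.0, -0.1, -0.8]
opening: 0.995
```

```bash
cat > look.py <<'E'
import sys
from vis import *
c,z,name=sys.argv[1],float(sys.argv[2]),sys.argv[3]
o=robot.get_obs(); f=imaging.grab_frame("wrist"); cv2.imwrite(f"pics/{name}.png",f["image"])
print("tcp",o["ee_pos"].round(1),"rot ok",o["tcp_rot"].round(2))
for ce,wh,a,m in blobs(f["image"],c,150):
    # cast the whole blob onto the plane: centre of the smallest circle and its size
    cnt=max(cv2.findContours(m,0,2)[0],key=cv2.contourArea)[:,0]
    P=np.array([ray(f,p,z,o)[:2] for p in cnt],np.float32); ctr,r=cv2.minEnclosingCircle(P)
    print(c,ce.round(0),wh,a,"centroid",ray(f,ce,z,o).round(1),"circle",np.round(ctr,1),"d",round(2*r,1))
E
python3 look.py red 70 w1
```

```text
tcp [490.6 265.9 180.5] rot ok [-1.32  1.57 -1.33]
red [328. 171.] [38 40] 1205 centroid [492.9 286.7  70. ] circle [492.9 286.5] d 33.0
red [291. 355.] [30 32] 653 centroid [456.7 102.7  70. ] circle [458.3 100.6] d 40.6
```

View pics/w1.png

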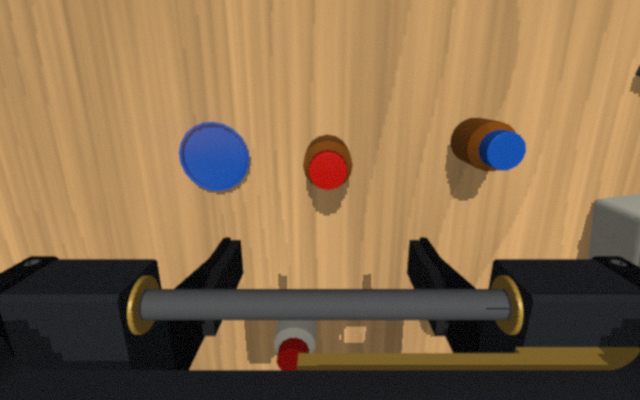

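The red-capped amber jar is at (328,171), between the fingers in the wrist view. The top view says y=281 and the wrist view says 287. I compare on the blue dish, which has no side wall to bias it, and on the red caps from the top and scene views.

```bash
python3 look.py blue 8 w2
python3 - <<'E'
from vis import *
for n in("top","scene"):
    f=imaging.grab_frame(n)
    for c,z in(("red",70),("red",8),("blue",8),("blue",70),("yellow",8)):
        for ce,wh,a,m in blobs(f["image"],c,60):
            cnt=max(cv2.findContours(m,0,2)[0],key=cv2.contourArea)[:,0]
            P=np.array([ray(f,p,z)[:2] for p in cnt],np.float32); ctr,r=cv2.minEnclosingCircle(P)
            if 25<2*r<80: print(n,c,z,ce.round(),ray(f,ce,z).round(1)[:2],np.round(ctr,1),"d",round(2*r,1))
E
```

```text
tcp [490.6 266.1 180.5] rot ok [-1.19  1.57 -1.19]
blue [217. 161.] [68 63] 3052 centroid [383.  282.2   8. ] circle [381.5 284.6] d 66.9
blue [504. 151.] [45 39] 1319 centroid [665.8 292.2   8. ] circle [664.9 291.9] d 44.9
top red 70 [431. 144.] [ 616.2 -293.7] [ 616.1 -293.8] d 63.9
top red 70 [191. 198.] [489.8 279.6] [490.  279.6] d 34.5
top red 70 [272. 212.] [455.2  89.9] [454.7  90.8] d 32.4
top red 8 [431. 144.] [ 636.1 -314.2] [ 635.9 -314.3] d 68.5
top red 8 [191. 198.] [500.5 300.7] [500.7 300.7] d 37.0
top red 8 [272. 212.] [463.4  97.2] [462.9  98.2] d 34.8
top blue 8 [257. 146.] [636.4 137. ] [636.  137.3] d 32.9
top blue 8 [198. 246.] [380.6 278.8] [379.7 281.7] d 67.4
top blue 70 [257. 146.] [616.5 126.9] [616.2 127.2] d 30.7
top blue 70 [198. 246.] [378.  259.2] [377.2 261.9] d 62.8
top yellow 8 [411. 191.] [ 511.1 -256.2] [ 511.6 -256.3] d 69.4
top yellow 8 [454. 191.] [ 509.7 -364.8] [ 509.8 -364.5] d 51.1
top yellow 8 [365. 206.] [ 474.9 -138.9] [ 474.6 -139.1] d 33.5
top yellow 8 [378. 247.] [ 372.9 -166.9] [ 372.4 -166.9] d 51.3
scene red 70 [452. 214.] [507.  
[... 204 characters left out ...]
2] d 68.4
scene blue 8 [447. 204.] [380.4 280.9] [386.9 284.2] d 57.9
scene blue 8 [371. 233.] [550.8 122.9] [550.8 124.5] d 30.2
scene blue 8 [458. 258.] [572.4 314. ] [574.5 313.7] d 42.0
scene blue 70 [153. 145.] [ 440.7 -531.9] [ 435.3 -533. ] d 77.4
scene blue 70 [145. 152.] [ 479.7 -528.1] [ 475.2 -530.2] d 76.1
scene blue 70 [447. 204.] [472.8 273.9] [478.6 276.9] d 51.5
scene blue 70 [371. 233.] [624.4 133.2] [624.4 134.6] d 26.9
scene blue 70 [458. 258.] [643.6 303.3] [645.6 303.1] d 37.4
scene yellow 8 [283. 177.] [ 389.8 -158.3] [ 390.8 -155.9] d 62.2
scene yellow 8 [195. 190.] [ 521.9 -354.7] [ 521.2 -353.9] d 56.7
scene yellow 8 [231. 197.] [ 521.5 -247.5] [ 520.8 -248.3] d 75.7
```

Views agree to 2–3 mm once side-wall bias is allowed for. I take jar_red at (492,285).

Request:
carry_out:
  grip: [100, 100, 100, 100, 100, 100, 100]
  offset:
    - [0, 0.019, 0.001]
    - [0.05, 0.019, 0.001]
    - [0.09, 0.019, 0.001]
    - [0.13, 0.019, 0.001]
    - [0.155, 0.019, 0.001]
    - [0.167, 0.019, 0.001]
    - [0.167, 0.019, 0.001]
  delta_rot:
    - [0, 0, 0]
    - [0, 0, 0]
    - [0, 0, 0]
    - [0, 0, 0]
    - [0, 0, 0]
    - [0, 0, 0]
    - [0, 0, 0]

```text
clock: 3.78
ee_pos: [490.7, 286.6, 13.2]
tcp_rot: [-2.781, 1.57, -2.78]
wrist_force: [0.5, 0.2, -0.6]
opening: 0.998
```

Request:
carry_out:
  grip: [40, 40, 40, 40, 40, 40, 40, 40]
  offset:
    - [0, 0, 0]
    - [0, 0, 0]
    - [0, 0, 0]
    - [0, 0, 0]
    - [0, 0, 0]
    - [0, 0, 0]
    - [0, 0, 0]
    - [0, 0, 0]
  delta_rot:
    - [0, 0, 0]
    - [0, 0, 0]
    - [0, 0, 0]
    - [0, 0, 0]
    - [0, 0, 0]
    - [0, 0, 0]
    - [0, 0, 0]
    - [0, 0, 0]
  squeeze: 15

```text
clock: 4.78
ee_pos: [491.2, 286.9, 13.7]
tcp_rot: [0.174, 1.57, 0.175]
wrist_force: [0.1, -0.7, 0.8]
opening: 0.499
```

Request:
carry_out:
  grip: [40, 40, 40, 40, 40, 40, 40, 40, 40, 40]
  offset:
    - [-0.02, 0, 0]
    - [-0.06, 0, 0]
    - [-0.11, 0, 0]
    - [-0.15, -0.02, 0.005]
    - [-0.15, -0.06, 0.015]
    - [-0.15, -0.115, 0.03]
    - [-0.15, -0.17, 0.045]
    - [-0.15, -0.225, 0.06]
    - [-0.15, -0.28, 0.075]
    - [-0.15, -0.335, 0.09]
  delta_rot:
    - [0, 0, 0]
    - [0, 0, 0]
    - [0, 0, 0]
    - [0, 0, 0]
    - [0, 0, 0]
    - [0, 0, 0]
    - [0, 0, 0]
    - [0, 0, 0]
    - [0, 0, 0]
    - [0, 0, 0]
  squeeze: 20

```text
clock: 6.02
ee_pos: [581.1, -49.2, 164.6]
tcp_rot: [0.433, 1.57, 0.435]
wrist_force: [0.6, 0.5, -2.2]
opening: 0.5
```

Request:
carry_out:
  grip: [40, 40, 40, 40, 40, 40, 40, 40]
  offset:
    - [0, -0.055, 0.012]
    - [0, -0.11, 0.024]
    - [0, -0.165, 0.036]
    - [0, -0.22, 0.048]
    - [0, -0.265, 0.055]
    - [0, -0.29, 0.055]
    - [0, -0.295, 0.055]
    - [0, -0.295, 0.055]
  delta_rot:
    - [0, 0, 0]
    - [0, 0, 0]
    - [0, 0, 0]
    - [0, 0, 0]
    - [0, 0, 0]
    - [0, 0, 0]
    - [0, 0, 0]
    - [0, 0, 0]

```text
clock: 7.02
ee_pos: [636.8, -340.6, 163.8]
tcp_rot: [1.523, 1.569, 1.526]
wrist_force: [0.2, 0.2, -1.9]
opening: 0.498
```

```bash
python3 look.py red 8 w3
```

```text
tcp [ 636.8 -340.6  163.8] rot ok [1.52 1.57 1.53]
red [329. 150.] [73 74] 4209 centroid [ 640.1 -310.3    8. ] circle [ 640.3 -311.5] d 69.1
red [326. 282.] [65 18] 853 centroid [ 637.2 -450.4    8. ] circle [ 636.7 -458.4] d 68.1
red [325. 336.] [84 32] 2486 centroid [ 637.4 -518.3    8. ] circle [ 637.4 -509. ] d 93.4
```

View pics/w3.png

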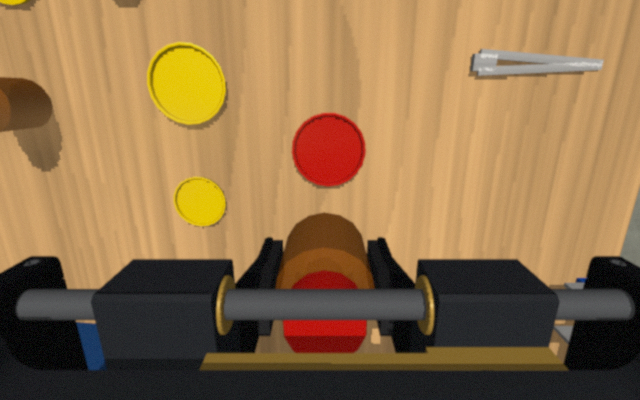

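Dish red is at (640,-311.5) from the wrist camera, 4 mm from the top view. The jar hangs upright at col 325. I lower it into the dish.

Request:
carry_out:
  grip: [40, 40, 40, 40, 40, 40, 40, 40, 40, 40]
  offset:
    - [0, 0.015, 0.002]
    - [0, 0.028, 0.0025]
    - [0.03, 0.028, 0.0025]
    - [0.07, 0.028, 0.0025]
    - [0.105, 0.028, 0.0025]
    - [0.125, 0.028, 0.0025]
    - [0.135, 0.028, 0.0025]
    - [0.14, 0.028, 0.0025]
    - [0.143, 0.028, 0.0025]
    - [0.145, 0.028, 0.0025]
  delta_rot:
    - [0, 0, 0]
    - [0, 0, 0]
    - [0, 0, 0]
    - [0, 0, 0]
    - [0, 0, 0]
    - [0, 0, 0]
    - [0, 0, 0]
    - [0, 0, 0]
    - [0, 0, 0]
    - [0, 0, 0]

```text
clock: 8.32
ee_pos: [639.5, -315.3, 19.4]
tcp_rot: [-0.531, 1.569, -0.53]
wrist_force: [0.1, 0.3, -2.1]
opening: 0.498
```

Request:
carry_out:
  grip: [40, 40]
  offset:
    - [0, 0, 0]
    - [0.001, 0, 0]
  delta_rot:
    - [0, 0, 0]
    - [0, 0, 0]

```text
clock: 8.57
ee_pos: [639.2, -315.2, 18.0]
tcp_rot: [-0.59, 1.57, -0.589]
wrist_force: [-0.2, -0.1, -2.2]
opening: 0.497
```

Request:
carry_out:
  grip: [40, 40, 40, 40]
  offset:
    - [0, 0.003, 0]
    - [0, 0.003, 0]
    - [0.001, 0.003, 0]
    - [0.0015, 0.003, 0]
  delta_rot:
    - [0, 0, 0]
    - [0, 0, 0]
    - [0, 0, 0]
    - [0, 0, 0]

```text
clock: 9.07
ee_pos: [639.1, -311.4, 17.7]
tcp_rot: [2.281, 1.571, 2.282]
wrist_force: [-3.3, 1.1, 8.4]
opening: 0.498
```

The force is about 10 N upward at the expected floor height, so the jar is on the dish floor. I release and rise.

Request:
carry_out:
  grip: [60, 70, 90, 100, 100, 100, 100, 100, 100, 100]
  offset:
    - [0, 0, 0]
    - [0, 0, 0]
    - [0, 0, 0]
    - [0, 0, 0]
    - [0, 0, 0]
    - [0, 0, 0]
    - [-0.03, 0, 0]
    - [-0.09, 0, 0]
    - [-0.15, 0, 0]
    - [-0.16, -0.02, 0]
  delta_rot:
    - [0, 0, 0]
    - [0, 0, 0]
    - [0, 0, 0]
    - [0, 0, 0]
    - [0, 0, 0]
    - [0, 0, 0]
    - [0, 0, 0]
    - [0, 0, 0]
    - [0, 0, 0]
    - [0, 0, 0]

```text
clock: 10.32
ee_pos: [642.6, -330.3, 183.1]
tcp_rot: [-0.306, 1.561, -0.302]
wrist_force: [-0.2, -0.9, -0.8]
opening: 1.002
```

```bash
python3 look.py red 74 w4;python3 look.py red 8 w4b
```

```text
tcp [ 642.6 -330.3  183.1] rot ok [-0.31  1.56 -0.3 ]
red [323. 146.] [68 61] 1581 centroid [ 641.2 -289.4   74. ] circle [ 639.9 -299. ] d 55.2
red [320. 174.] [39 40] 1232 centroid [ 638.9 -312.    74. ] circle [ 638.9 -312.1] d 33.5
tcp [ 640.7 -336.   181.5] rot ok [-0.71  1.56 -0.72]
red [325. 140.] [69 63] 1635 centroid [ 641.4 -299.6    8. ] circle [ 640.  -311.4] d 68.7
red [323. 167.] [40 41] 1262 centroid [ 639.  -326.5    8. ] circle [ 639.9 -327. ] d 42.6
```

View pics/w4.png

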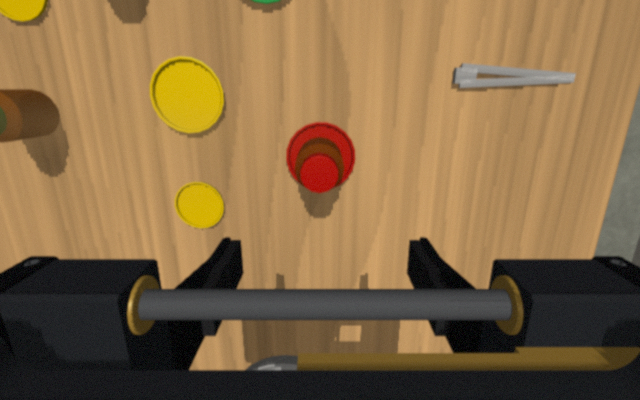

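jar_red stands centred in the red dish: cap at (639,-312), dish at (640,-311). Next is yellow.

Request:
carry_out:
  grip: [100, 100, 100, 100, 100, 100, 100, 100]
  offset:
    - [0, 0.04, -0.04]
    - [0, 0.08, -0.08]
    - [0, 0.12, -0.12]
    - [0, 0.16, -0.16]
    - [0, 0.182, -0.17]
    - [0, 0.182, -0.172]
    - [0, 0.182, -0.172]
    - [0, 0.182, -0.172]
  delta_rot:
    - [0, 0, 0]
    - [0, 0, 0]
    - [0, 0, 0]
    - [0, 0, 0]
    - [0, 0, 0]
    - [0, 0, 0]
    - [0, 0, 0]
    - [0, 0, 0]

```text
clock: 11.42
ee_pos: [467.1, -151.1, 175.6]
tcp_rot: [1.771, 1.57, 1.77]
wrist_force: [-0.6, -0.8, 0.7]
opening: 1.001
```

```bash
python3 look.py yellow 70 w5; python3 look.py yellow 8 w5b; python3 -c "
from vis import *
need()"
```

```text
tcp [ 467.1 -151.1  175.6] rot ok [1.77 1.57 1.77]
yellow [328. 168.] [40 41] 1303 centroid [ 469.1 -127.    70. ] circle [ 469.2 -127.2] d 33.8
yellow [235. 191.] [51 49] 1970 centroid [ 393.2 -145.9   70. ] circle [ 393.5 -146.3] d 42.1
yellow [369. 267.] [64 51] 2673 centroid [ 505.3 -215.5   70. ] circle [ 505.5 -218.2] d 57.4
yellow [365. 345.] [43 22] 778 centroid [ 504.5 -298.3   70. ] circle [ 504.7 -303.9] d 40.7
tcp [ 467.1 -150.9  175.6] rot ok [1.82 1.57 1.82]
yellow [328. 168.] [40 41] 1301 centroid [ 469.7 -140.8    8. ] circle [ 469.7 -141. ] d 41.5
yellow [235. 191.] [51 49] 1969 centroid [ 376.3 -163.9    8. ] circle [ 376.4 -164.5] d 51.8
yellow [369. 267.] [64 50] 2658 centroid [ 514.3 -249.6    8. ] circle [ 514.5 -253. ] d 70.3
yellow [365. 345.] [43 22] 780 centroid [ 513.4 -351.5    8. ] circle [ 513.8 -358.9] d 50.8
t 11.53 tcp [ 467.  -150.8  175.7] jaw -0.0 open 1.003
```

Request:
carry_out:
  grip: [100, 100, 100, 100, 100, 100, 100, 100]
  offset:
    - [0, 0.023, 0.002]
    - [0.05, 0.023, 0.002]
    - [0.09, 0.023, 0.002]
    - [0.13, 0.023, 0.002]
    - [0.155, 0.023, 0.002]
    - [0.162, 0.023, 0.002]
    - [0.162, 0.023, 0.002]
    - [0.162, 0.023, 0.002]
  delta_rot:
    - [0, 0, 0]
    - [0, 0, 0]
    - [0, 0, 0]
    - [0, 0, 0]
    - [0, 0, 0]
    - [0, 0, 0]
    - [0, 0, 0]
    - [0, 0, 0]

```text
clock: 12.52
ee_pos: [469.9, -127.5, 15.2]
tcp_rot: [-0.429, 1.569, -0.428]
wrist_force: [0.2, -0.4, -0.1]
opening: 1.001
```

Request:
carry_out:
  grip: [40, 40, 40, 40, 40, 40, 40]
  offset:
    - [0, 0, 0]
    - [0, 0, 0]
    - [0, 0, 0]
    - [0, 0, 0]
    - [0, 0, 0]
    - [0, 0, 0]
    - [0, 0, 0]
  delta_rot:
    - [0, 0, 0]
    - [0, 0, 0]
    - [0, 0, 0]
    - [0, 0, 0]
    - [0, 0, 0]
    - [0, 0, 0]
    - [0, 0, 0]

```text
clock: 13.4
ee_pos: [468.8, -127.1, 14.0]
tcp_rot: [-1.631, 1.571, -1.629]
wrist_force: [0.2, 0.6, 0.8]
opening: 0.496
```

Request:
carry_out:
  grip: [40, 40, 40, 40, 40, 40, 40, 40, 40, 40]
  offset:
    - [-0.02, 0, 0]
    - [-0.05, 0, 0]
    - [-0.08, -0.02, 0.01]
    - [-0.08, -0.06, 0.025]
    - [-0.08, -0.1, 0.04]
    - [-0.08, -0.12, 0.045]
    - [-0.07, -0.127, 0.045]
    - [-0.05, -0.127, 0.045]
    - [-0.03, -0.127, 0.045]
    - [-0.03, -0.127, 0.045]
  delta_rot:
    - [0, 0, 0]
    - [0, 0, 0]
    - [0, 0, 0]
    - [0, 0, 0]
    - [0, 0, 0]
    - [0, 0, 0]
    - [0, 0, 0]
    - [0, 0, 0]
    - [0, 0, 0]
    - [0, 0, 0]

```text
clock: 14.65
ee_pos: [511.8, -252.0, 41.3]
tcp_rot: [2.589, 1.565, 2.592]
wrist_force: [-0.2, -0.4, -0.5]
opening: 0.499
```

```bash
python3 look.py yellow 8 w6; python3 -c "
from vis import *
need((514,-254,18))"
```

```text
tcp [ 511.8 -252.    41.3] rot ok [2.59 1.57 2.59]
yellow [79. 80.] [98 99] 7370 centroid [ 376.9 -163.6    8. ] circle [ 377.  -164.7] d 52.1
yellow [331. 209.] [112  73] 4208 centroid [ 514.5 -237.1    8. ] circle [ 513.8 -252.4] d 69.1
yellow [326. 281.] [68 20] 981 centroid [ 511.5 -286.7    8. ] circle [ 511.5 -292.4] d 43.9
yellow [325. 336.] [86 34] 2585 centroid [ 511.6 -329.6    8. ] circle [ 511.5 -323.3] d 58.2
t 14.7 tcp [ 513.  -252.6   42.7] jaw 0.1 open 0.498
(514, -254, 18) off [ 0.0247 -0.0015  0.0011] rot [-0.    -0.002 -0.002]
```

View pics/w6.png

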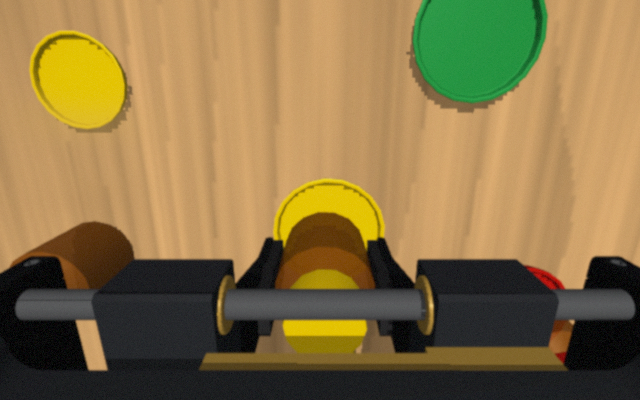

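The jar is right over the 70 mm yellow dish, with the foot at (326,230) inside the rim. The green jar is clear at left. I lower it 24 mm.

Request:
carry_out:
  grip: [40, 40, 40, 40, 40, 40, 40]
  offset:
    - [0.01, -0.001, 0.001]
    - [0.018, -0.001, 0.001]
    - [0.021, -0.001, 0.001]
    - [0.023, -0.001, 0.001]
    - [0.024, -0.001, 0.001]
    - [0.025, -0.001, 0.001]
    - [0.025, -0.001, 0.001]
  delta_rot:
    - [0, 0, 0]
    - [0, 0, 0]
    - [0, 0, 0]
    - [0, 0, 0]
    - [0, 0, 0]
    - [0, 0, 0]
    - [0, 0, 0]

```text
clock: 15.58
ee_pos: [514.9, -255.1, 19.1]
tcp_rot: [-1.26, 1.571, -1.259]
wrist_force: [-0.2, 0.3, -0.3]
opening: 0.495
```

Request:
carry_out:
  grip: [40, 40, 40, 40]
  offset:
    - [0.001, 0.001, 0]
    - [0.0015, 0.001, 0]
    - [0.002, 0.001, 0]
    - [0.002, 0.001, 0]
  delta_rot:
    - [0, 0, 0]
    - [0, 0, 0]
    - [0, 0, 0]
    - [0, 0, 0]

```text
clock: 16.08
ee_pos: [515.0, -254.1, 18.0]
tcp_rot: [-1.954, 1.57, -1.953]
wrist_force: [-2.9, 0.8, 7.2]
opening: 0.497
```

Contact. I release and rise, heading for the green jar at about (365,-272).

Request:
carry_out:
  grip: [60, 70, 90, 100, 100, 100, 100, 100, 100, 100]
  offset:
    - [0, 0, 0]
    - [0, 0, 0]
    - [0, 0, 0]
    - [0, 0, 0]
    - [0, 0, 0]
    - [0, 0, 0]
    - [-0.03, 0, 0]
    - [-0.09, 0, 0]
    - [-0.15, 0, 0]
    - [-0.16, -0.02, 0]
  delta_rot:
    - [0, 0, 0]
    - [0, 0, 0]
    - [0, 0, 0]
    - [0, 0, 0]
    - [0, 0, 0]
    - [0, 0, 0]
    - [0, 0, 0]
    - [0, 0, 0]
    - [0, 0, 0]
    - [0, 0, 0]

```text
clock: 17.32
ee_pos: [518.2, -273.5, 182.5]
tcp_rot: [-0.534, 1.562, -0.53]
wrist_force: [0.8, -0.4, -1.1]
opening: 1.0
```

```bash
python3 look.py yellow 74 w7;python3 look.py yellow 8 w7b; python3 look.py green 70 w7c; python3 -c "
from vis import *
need()"
```

```text
tcp [ 518.2 -273.5  182.5] rot ok [-0.53  1.56 -0.53]
yellow [169.  60.] [57 61] 2707 centroid [ 403.6 -169.8   74. ] circle [ 403.7 -170.3] d 41.6
yellow [320. 157.] [69 73] 3062 centroid [ 514.2 -241.1   74. ] circle [ 514.5 -242.4] d 58.7
yellow [319. 255.] [46 42] 1565 centroid [ 513.8 -328.1   74. ] circle [ 514.  -328.5] d 41.6
tcp [ 516.4 -278.6  181.1] rot ok [-0.85  1.56 -0.85]
yellow [169.  53.] [58 62] 2767 centroid [ 376.4 -164.5    8. ] circle [ 376.5 -165.2] d 51.6
yellow [322. 151.] [71 72] 3127 centroid [ 513.9 -253.     8. ] circle [ 514.  -254.1] d 71.2
yellow [322. 250.] [47 43] 1602 centroid [ 513.5 -361.4    8. ] circle [ 513.7 -361.9] d 51.8
tcp [ 514.9 -277.5  178.3] rot ok [-1.04  1.57 -1.05]
green [412.  30.] [76 67] 4308 centroid [ 577.2 -153.4   70. ] circle [ 577.5 -150.8] d 55.1
t 17.48 tcp [ 514.1 -275.6  176.4] jaw -0.1 open 1.0
```

View pics/w7.png

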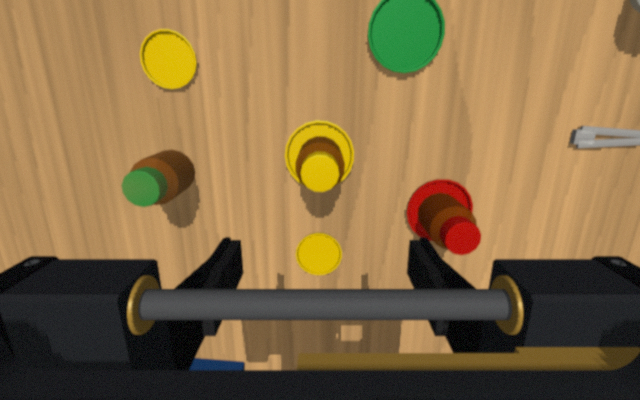

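The yellow jar stands in the yellow dish. The green cap is at (145,186), and it needs a looser saturation threshold.

Request:
carry_out:
  grip: [100, 100, 100, 100, 100, 100, 100]
  offset:
    - [0, 0, -0.04]
    - [0, -0.005, -0.085]
    - [0, -0.01, -0.13]
    - [0, -0.014, -0.147]
    - [0, -0.014, -0.149]
    - [0, -0.014, -0.149]
    - [0, -0.014, -0.149]
  delta_rot:
    - [0, 0, 0]
    - [0, 0, 0]
    - [0, 0, 0]
    - [0, 0, 0]
    - [0, 0, 0]
    - [0, 0, 0]
    - [0, 0, 0]

```text
clock: 18.35
ee_pos: [366.8, -287.5, 176.6]
tcp_rot: [1.567, 1.57, 1.57]
wrist_force: [0.3, -0.5, -0.7]
opening: 1.003
```

```bash
sed -i "s/(lo,150,60)/(lo,100 if c=='green' else 150,50)/; s/'green':(50,75)/'green':(45,80)/" vis.py; python3 look.py green 70 w8; python3 -c "
from vis import *
need()"
```

```text
tcp [ 366.8 -287.5  176.6] rot ok [1.57 1.57 1.57]
green [583.  25.] [84 58] 3930 centroid [ 549.  -159.2   70. ] circle [ 549.  -153.8] d 57.4
green [325. 174.] [38 41] 1226 centroid [ 365.8 -268.4   70. ] circle [ 365.8 -268.7] d 33.3
t 18.4 tcp [ 366.8 -287.6  176.7] jaw 0.2 open 0.999
```

Request:
carry_out:
  grip: [100, 100, 100, 100, 100, 100, 100, 100]
  offset:
    - [0, 0.0185, -0.001]
    - [0.05, 0.0185, -0.001]
    - [0.09, 0.0185, -0.001]
    - [0.13, 0.0185, -0.001]
    - [0.155, 0.0185, -0.001]
    - [0.163, 0.0185, -0.001]
    - [0.163, 0.0185, -0.001]
    - [0.163, 0.0185, -0.001]
  delta_rot:
    - [0, 0, 0]
    - [0, 0, 0]
    - [0, 0, 0]
    - [0, 0, 0]
    - [0, 0, 0]
    - [0, 0, 0]
    - [0, 0, 0]
    - [0, 0, 0]

```text
clock: 19.4
ee_pos: [365.8, -270.2, 15.3]
tcp_rot: [-0.822, 1.569, -0.82]
wrist_force: [0.7, 0.2, 0.3]
opening: 0.998
```

Request:
carry_out:
  grip: [40, 40, 40, 40, 40, 40, 40]
  offset:
    - [0, 0, 0]
    - [0, 0, 0]
    - [0, 0, 0]
    - [0, 0, 0]
    - [0, 0, 0]
    - [0, 0, 0]
    - [0, 0, 0]
  delta_rot:
    - [0, 0, 0]
    - [0, 0, 0]
    - [0, 0, 0]
    - [0, 0, 0]
    - [0, 0, 0]
    - [0, 0, 0]
    - [0, 0, 0]

```text
clock: 20.27
ee_pos: [365.0, -269.8, 14.1]
tcp_rot: [-0.599, 1.571, -0.598]
wrist_force: [1.7, 0.3, -0.1]
opening: 0.498
```

Request:
carry_out:
  grip: [40, 40, 40, 40, 40, 40, 40, 40, 40, 40]
  offset:
    - [-0.02, 0, 0]
    - [-0.06, 0, 0]
    - [-0.11, 0, 0]
    - [-0.15, 0.01, 0.02]
    - [-0.15, 0.03, 0.06]
    - [-0.15, 0.05, 0.11]
    - [-0.15, 0.07, 0.16]
    - [-0.15, 0.09, 0.205]
    - [-0.15, 0.1, 0.225]
    - [-0.15, 0.1, 0.225]
  delta_rot:
    - [0, 0, 0]
    - [0, 0, 0]
    - [0, 0, 0]
    - [0, 0, 0]
    - [0, 0, 0]
    - [0, 0, 0]
    - [0, 0, 0]
    - [0, 0, 0]
    - [0, 0, 0]
    - [0, 0, 0]

```text
clock: 21.52
ee_pos: [590.6, -167.4, 163.2]
tcp_rot: [1.886, 1.568, 1.89]
wrist_force: [0.1, 0.1, -0.3]
opening: 0.501
```

Request:
carry_out:
  grip: [40, 40, 40]
  offset:
    - [0, 0, 0]
    - [0, 0, 0]
    - [0, 0, 0]
  delta_rot:
    - [0, 0, 0]
    - [0, 0, 0]
    - [0, 0, 0]

```text
clock: 21.9
ee_pos: [589.1, -170.5, 164.2]
tcp_rot: [-1.693, 1.57, -1.694]
wrist_force: [0.3, -0.3, -1.0]
opening: 0.502
```

```bash
python3 look.py green 8 w9; python3 -c "
from vis import *
need()"
```

```text
tcp [ 589.1 -170.5  164.2] rot ok [-1.69  1.57 -1.69]
green [329. 149.] [73 74] 4213 centroid [ 591.9 -140.     8. ] circle [ 591.9 -141.2] d 69.1
green [326. 280.] [68 23] 1117 centroid [ 589.2 -279.1    8. ] circle [ 589.1 -289.3] d 71.4
green [325. 336.] [84 33] 2411 centroid [ 589.  -349.2    8. ] circle [ 588.9 -336.5] d 92.9
t 21.95 tcp [ 589.3 -170.3  164.3] jaw -0.0 open 0.497
```

Request:
carry_out:
  grip: [40, 40, 40, 40, 40, 40, 40, 40, 40, 40]
  offset:
    - [0, 0.015, 0.002]
    - [0, 0.029, 0.0025]
    - [0.03, 0.029, 0.0025]
    - [0.07, 0.029, 0.0025]
    - [0.105, 0.029, 0.0025]
    - [0.125, 0.029, 0.0025]
    - [0.135, 0.029, 0.0025]
    - [0.14, 0.029, 0.0025]
    - [0.143, 0.029, 0.0025]
    - [0.145, 0.029, 0.0025]
  delta_rot:
    - [0, 0, 0]
    - [0, 0, 0]
    - [0, 0, 0]
    - [0, 0, 0]
    - [0, 0, 0]
    - [0, 0, 0]
    - [0, 0, 0]
    - [0, 0, 0]
    - [0, 0, 0]
    - [0, 0, 0]

```text
clock: 23.2
ee_pos: [592.9, -140.7, 19.7]
tcp_rot: [-0.424, 1.569, -0.423]
wrist_force: [0.6, 0.6, -1.3]
opening: 0.498
```

Request:
carry_out:
  grip: [40, 40, 40, 40]
  offset:
    - [0, 0, 0]
    - [0.001, 0, 0]
    - [0.0015, 0, 0]
    - [0.0015, 0, 0]
  delta_rot:
    - [0, 0, 0]
    - [0, 0, 0]
    - [0, 0, 0]
    - [0, 0, 0]

```text
clock: 23.7
ee_pos: [592.5, -140.7, 18.1]
tcp_rot: [-1.015, 1.57, -1.014]
wrist_force: [-0.9, 1.0, 3.1]
opening: 0.497
```

Contact (about 4 N change). I press slightly further, then release and rise.

Request:
carry_out:
  grip: [40, 40, 60, 70, 90, 100, 100, 100, 100, 100]
  offset:
    - [0.0005, 0, 0]
    - [0.0005, 0, 0]
    - [0, 0, 0]
    - [0, 0, 0]
    - [0, 0, 0]
    - [0, 0, 0]
    - [0, 0, 0]
    - [0, 0, 0]
    - [-0.03, 0, 0]
    - [-0.09, 0, 0]
  delta_rot:
    - [0, 0, 0]
    - [0, 0, 0]
    - [0, 0, 0]
    - [0, 0, 0]
    - [0, 0, 0]
    - [0, 0, 0]
    - [0, 0, 0]
    - [0, 0, 0]
    - [0, 0, 0]
    - [0, 0, 0]

```text
clock: 24.95
ee_pos: [590.1, -140.4, 105.9]
tcp_rot: [2.814, 1.565, 2.815]
wrist_force: [0.8, -0.4, 1.6]
opening: 1.002
```

Request:
carry_out:
  grip: [100, 100, 100, 100]
  offset:
    - [-0.05, 0, 0]
    - [-0.075, -0.02, 0]
    - [-0.075, -0.02, 0]
    - [-0.075, -0.02, 0]
  delta_rot:
    - [0, 0, 0]
    - [0, 0, 0]
    - [0, 0, 0]
    - [0, 0, 0]

```text
clock: 25.45
ee_pos: [591.5, -159.8, 181.2]
tcp_rot: [2.648, 1.569, 2.649]
wrist_force: [-0.2, 0.3, 0.4]
opening: 1.0
```

```bash
python3 look.py green 74 w10;python3 look.py green 8 w10b; python3 -c "
from vis import *
need((636,130,180),(636,280,180))"
```

```text
tcp [ 591.5 -159.8  181.2] rot ok [2.65 1.57 2.65]
green [326. 159.] [68 69] 2811 centroid [ 591.7 -128.5   74. ] circle [ 591.8 -128.4] d 55.3
tcp [ 591.4 -159.5  180.9] rot ok [2.67 1.57 2.67]
green [326. 159.] [69 69] 2814 centroid [ 591.8 -141.2    8. ] circle [ 592. -141.] d 68.7
t 25.55 tcp [ 591.3 -159.4  180.8] jaw 0.1 open 1.002
(636, 130, 180) off [0.001  0.2893 0.0453] rot [-0.    -0.003 -0.001]
(636, 280, 180) off [0.0012 0.4393 0.0456] rot [-0.    -0.003 -0.001]
```

View pics/w10.png

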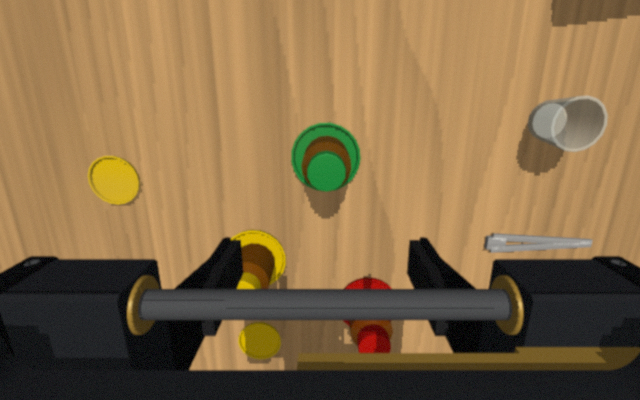

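jar_green is centred in the green dish at (326,159), with its foot inside the rim. Now blue.

Request:
carry_out:
  grip: [100, 100, 100, 100, 100, 100, 100, 100, 100, 100]
  offset:
    - [0, 0.04, 0.005]
    - [0, 0.1, 0.01]
    - [0, 0.16, 0.02]
    - [0, 0.22, 0.03]
    - [0, 0.28, 0.04]
    - [0, 0.34, 0.045]
    - [0, 0.39, 0.045]
    - [0, 0.43, 0.045]
    - [0, 0.439, 0.045]
    - [0, 0.439, 0.045]
  delta_rot:
    - [0, 0, 0]
    - [0, 0, 0]
    - [0, 0, 0]
    - [0, 0, 0]
    - [0, 0, 0]
    - [0, 0, 0]
    - [0, 0, 0]
    - [0, 0, 0]
    - [0, 0, 0]
    - [0, 0, 0]

```text
clock: 26.8
ee_pos: [636.0, 278.9, 181.3]
tcp_rot: [-2.653, 1.569, -2.65]
wrist_force: [-0.8, 0.2, -0.4]
opening: 0.998
```

Request:
carry_out:
  grip: [100, 100, 100]
  offset:
    - [0, 0, 0]
    - [0, 0, 0]
    - [0, 0, 0]
  delta_rot:
    - [0, 0, 0]
    - [0, 0, 0]
    - [0, 0, 0]

```text
clock: 27.18
ee_pos: [637.3, 277.3, 182.6]
tcp_rot: [-1.054, 1.57, -1.054]
wrist_force: [0.4, -0.6, -0.5]
opening: 0.997
```

```bash
python3 look.py blue 70 w11; python3 -c "
from vis import *
need()"
```

```text
tcp [637.3 277.3 182.6] rot ok [-1.05  1.57 -1.05]
blue [ 69. 163.] [68 36] 1840 centroid [428.2 304.2  70. ] circle [428.3 301.2] d 55.0
blue [324. 165.] [37 38] 1121 centroid [636.  302.6  70. ] circle [636.2 302.4] d 31.9
blue [308. 335.] [31 31] 547 centroid [620.3 135.3  70. ] circle [621. 135.] d 37.5
t 27.23 tcp [637.2 277.6 182.7] jaw -0.0 open 1.004
```

View pics/w11.png

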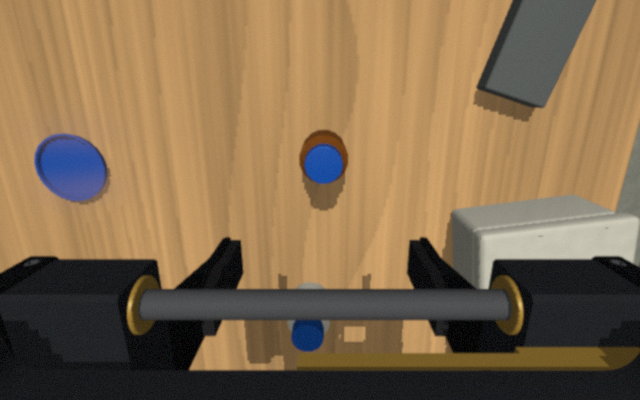

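The amber blue-capped jar is at (324,165), and the white box corner at (455,215) is clear of the gripper. I descend.

Request:
carry_out:
  grip: [100, 100, 100, 100, 100, 100, 100, 100, 100]
  offset:
    - [0, 0.0245, -0.001]
    - [0, 0.0245, -0.001]
    - [0.05, 0.0245, -0.001]
    - [0.09, 0.0245, -0.001]
    - [0.13, 0.0245, -0.001]
    - [0.155, 0.0245, -0.001]
    - [0.169, 0.0245, -0.001]
    - [0.169, 0.0245, -0.001]
    - [0.169, 0.0245, -0.001]
  delta_rot:
    - [0, 0, 0]
    - [0, 0, 0]
    - [0, 0, 0]
    - [0, 0, 0]
    - [0, 0, 0]
    - [0, 0, 0]
    - [0, 0, 0]
    - [0, 0, 0]
    - [0, 0, 0]

```text
clock: 28.35
ee_pos: [636.8, 303.7, 15.2]
tcp_rot: [0.452, 1.568, 0.453]
wrist_force: [-0.4, 0.1, 0.7]
opening: 1.006
```

Request:
carry_out:
  grip: [40, 40, 40, 40, 40, 40, 40]
  offset:
    - [0, 0, 0]
    - [0, 0, 0]
    - [0, 0, 0]
    - [0, 0, 0]
    - [0, 0, 0]
    - [0, 0, 0]
    - [0, 0, 0]
  delta_rot:
    - [0, 0, 0]
    - [0, 0, 0]
    - [0, 0, 0]
    - [0, 0, 0]
    - [0, 0, 0]
    - [0, 0, 0]
    - [0, 0, 0]

```text
clock: 29.22
ee_pos: [635.8, 303.0, 13.4]
tcp_rot: [-2.044, 1.571, -2.043]
wrist_force: [0.0, -0.7, -0.4]
opening: 0.496
```

Request:
carry_out:
  grip: [40, 40, 40, 40, 40, 40, 40, 40, 40, 40]
  offset:
    - [-0.02, 0, 0]
    - [-0.06, 0, 0]
    - [-0.11, 0, 0]
    - [-0.15, -0.005, -0.02]
    - [-0.15, -0.01, -0.06]
    - [-0.15, -0.02, -0.11]
    - [-0.15, -0.03, -0.165]
    - [-0.15, -0.04, -0.215]
    - [-0.15, -0.049, -0.25]
    - [-0.15, -0.049, -0.255]
  delta_rot:
    - [0, 0, 0]
    - [0, 0, 0]
    - [0, 0, 0]
    - [0, 0, 0]
    - [0, 0, 0]
    - [0, 0, 0]
    - [0, 0, 0]
    - [0, 0, 0]
    - [0, 0, 0]
    - [0, 0, 0]

```text
clock: 30.48
ee_pos: [379.0, 253.4, 164.1]
tcp_rot: [-0.987, 1.566, -0.985]
wrist_force: [-0.1, -0.5, -1.2]
opening: 0.5
```

Request:
carry_out:
  grip: [40, 40, 40]
  offset:
    - [0, 0, 0]
    - [0, 0, 0]
    - [0, 0, 0]
  delta_rot:
    - [0, 0, 0]
    - [0, 0, 0]
    - [0, 0, 0]

```text
clock: 30.85
ee_pos: [381.4, 254.2, 163.6]
tcp_rot: [2.148, 1.569, 2.149]
wrist_force: [0.2, 0.5, -1.2]
opening: 0.498
```

```bash
python3 look.py blue 8 w12; python3 -c "
from vis import *
need()"
```

```text
tcp [381.4 254.2 163.6] rot ok [2.15 1.57 2.15]
blue [326. 148.] [72 73] 4087 centroid [381.3 286.3   8. ] circle [381.2 285.2] d 67.9
blue [325. 282.] [63 17] 716 centroid [381.1 144.3   8. ] circle [382.  136.2] d 65.9
blue [326. 335.] [84 32] 2264 centroid [381.7  77.5   8. ] circle [381.5  84.9] d 92.2
t 30.9 tcp [381.2 254.1 163.4] jaw 0.1 open 0.497
```

Request:
carry_out:
  grip: [40, 40, 40, 40, 40, 40, 40, 40, 40, 40]
  offset:
    - [0, 0.015, 0]
    - [0, 0.0315, 0]
    - [0.03, 0.0315, 0]
    - [0.07, 0.0315, 0]
    - [0.105, 0.0315, 0]
    - [0.125, 0.0315, 0]
    - [0.135, 0.0315, 0]
    - [0.14, 0.0315, 0]
    - [0.143, 0.0315, 0]
    - [0.1445, 0.0315, 0]
  delta_rot:
    - [0, 0, 0]
    - [0, 0, 0]
    - [0, 0, 0]
    - [0, 0, 0]
    - [0, 0, 0]
    - [0, 0, 0]
    - [0, 0, 0]
    - [0, 0, 0]
    - [0, 0, 0]
    - [0, 0, 0]

```text
clock: 32.15
ee_pos: [381.4, 285.5, 19.5]
tcp_rot: [0.214, 1.57, 0.214]
wrist_force: [-0.4, -0.3, -0.9]
opening: 0.498
```

Request:
carry_out:
  grip: [40, 40, 40, 40]
  offset:
    - [0, 0, 0]
    - [0.001, 0, 0]
    - [0.0015, 0, 0]
    - [0.0015, 0, 0]
  delta_rot:
    - [0, 0, 0]
    - [0, 0, 0]
    - [0, 0, 0]
    - [0, 0, 0]

```text
clock: 32.65
ee_pos: [380.8, 285.2, 17.5]
tcp_rot: [-1.265, 1.571, -1.264]
wrist_force: [-0.6, 0.2, -1.8]
opening: 0.5
```

No contact yet, so I lower a little more.

Request:
carry_out:
  grip: [40, 40, 40]
  offset:
    - [0.0005, 0, 0]
    - [0.001, 0, 0]
    - [0.001, 0, 0]
  delta_rot:
    - [0, 0, 0]
    - [0, 0, 0]
    - [0, 0, 0]

```text
clock: 33.02
ee_pos: [380.9, 285.3, 17.3]
tcp_rot: [-1.526, 1.57, -1.525]
wrist_force: [-3.3, -2.4, 9.2]
opening: 0.496
```

Request:
carry_out:
  grip: [60, 70, 90, 100, 100, 100, 100, 100, 100, 100]
  offset:
    - [0, 0, 0]
    - [0, 0, 0]
    - [0, 0, 0]
    - [0, 0, 0]
    - [0, 0, 0]
    - [0, 0, 0]
    - [-0.03, 0, 0]
    - [-0.09, 0, 0]
    - [-0.15, 0, 0]
    - [-0.16, -0.02, 0]
  delta_rot:
    - [0, 0, 0]
    - [0, 0, 0]
    - [0, 0, 0]
    - [0, 0, 0]
    - [0, 0, 0]
    - [0, 0, 0]
    - [0, 0, 0]
    - [0, 0, 0]
    - [0, 0, 0]
    - [0, 0, 0]

```text
clock: 34.28
ee_pos: [382.5, 268.2, 180.6]
tcp_rot: [0.424, 1.563, 0.428]
wrist_force: [0.6, -0.4, -1.4]
opening: 1.0
```

Request:
carry_out:
  grip: [100, 100, 100, 100, 100, 100]
  offset:
    - [0, 0, 0]
    - [-0.04, 0, 0]
    - [-0.06, 0, 0]
    - [-0.06, 0, 0]
    - [-0.06, 0, 0]
    - [-0.06, 0, 0]
  delta_rot:
    - [0, 0, 0]
    - [0, 0, 0]
    - [0, 0, 0]
    - [0, 0, 0]
    - [0, 0, 0]
    - [0, 0, 0]

```text
clock: 35.02
ee_pos: [380.1, 265.0, 235.1]
tcp_rot: [-2.96, 1.568, -2.959]
wrist_force: [-0.1, 0.6, -0.9]
opening: 1.0
```

```bash
python3 look.py blue 74 w13;python3 look.py blue 8 w13
python3 - <<'E'
from vis import *
need()
f=imaging.grab_frame("scene"); a=cv2.resize(f["image"][110:310,130:530],None,fx=1.9,fy=1.5)
w=cv2.resize(cv2.imread("pics/w13.png")[:,:],(475,297)); w=cv2.copyMakeBorder(w,0,0,0,760-475,0)
cv2.imwrite("pics/final.png",np.vstack([a,w]))
# white jars, before and after, in the top view
g=cv2.imread("pics/top0.png"); t=imaging.grab_frame("top")["image"]
for c in("red","blue"):
    for im in(g,t): print(c,[b[0].round(1) for b in blobs(im,c) if 240<b[0][0]<290 and 130<b[0][1]<230])
E
```

```text
tcp [380.1 265.  235.1] rot ok [-2.96  1.57 -2.96]
blue [328. 138.] [58 51] 1071 centroid [381.5 306.   74. ] circle [381.1 295.9] d 55.7
blue [327. 160.] [32 33] 835 centroid [381.  284.4  74. ] circle [380.7 284.2] d 32.4
tcp [380.2 265.1 235.4] rot ok [-2.97  1.57 -2.97]
blue [328. 138.] [58 52] 1075 centroid [382.1 297.    8. ] circle [381.6 285.1] d 67.2
blue [327. 160.] [32 33] 843 centroid [381.2 271.4   8. ] circle [381.4 271.2] d 39.0
t 35.12 tcp [380.4 265.1 235.6] jaw 0.1 open 1.003
red [array([271.9, 212. ])]
red [array([271.9, 212.1])]
blue [array([256.9, 145.7])]
blue [array([256.9, 145.8])]
```

View pics/final.png

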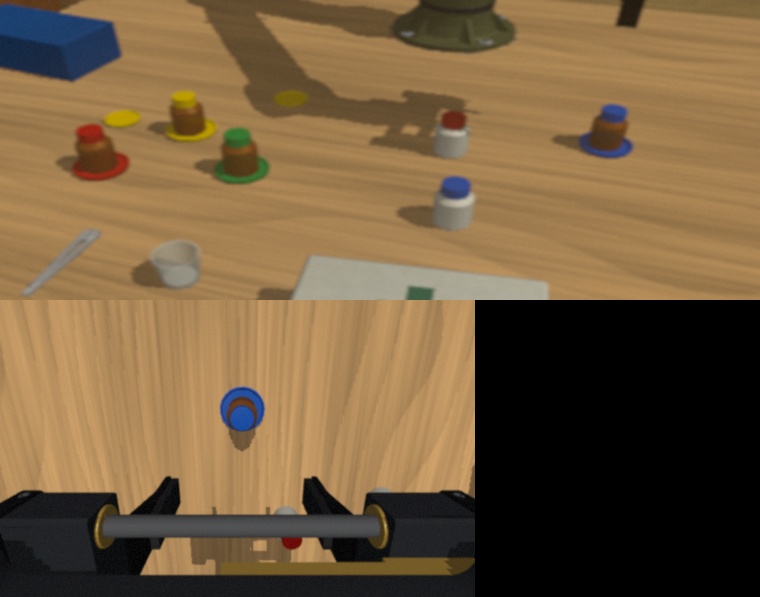

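All four jars stand upright in their own dishes, the white jars have not moved, and the gripper is clear. I hand in.

```bash
python3 -c "
from rig import robot
print(robot.job_done())"
```

```text
the job is handed in; nothing more can be done
None
```

All four amber jars are standing upright in the dishes matching their caps, placed in the order red, yellow, green, blue. I handed the job in at about 35 s on the robot's clock; it gave no verdict.

- **Placing:** I used the 70 mm yellow dish; the other two yellow discs measured about 52 mm. Each jar was lowered until the wrist force showed contact with the dish floor, at most about 11 N, then let go.
- **Final checks:** The wrist camera put the red and blue caps within about 1.5 mm of their dish centres. For yellow and green I measured only the dish and judged the jar centred from the picture. In the top view the white jars' caps moved no more than 0.1 pixel. The gripper was empty and well above everything at the end.
- **Disagreements:** The top camera read dish positions 2–4 mm differently from the wrist camera and the red cap's about 7 mm. The scene camera was off by up to about 10 mm. I used the wrist camera for the final approaches. The arm was still settling when I took the reading over the red dish, so I shifted that jar 3 mm before setting it down.

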